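# Hang the tube carrier on the sprung side hook

### The arm

A 7-joint arm with a two-finger parallel gripper is mounted at the origin on a cart in front of the work surface, level with it; the furniture and walls round the work are solid. World frame = base frame: x ahead of the robot, y to its left, z up, the work surface at z = 0. Lengths are in m, angles in rad, forces in N, time in s.
With the tool pointing down it reaches from about 0.425 to 0.875 m from the base axis. Payload 8.4 kg.
Tool frame: the origin (TCP) lies at the very end of the fingers, on their centre line; the grasp point (between the pads) lies 19 mm behind it (ctrl.pinch_z is the distance from the TCP to the grasp point, in m); z points along the fingers, y is the line along which they close (so a half turn about z gives the same grasp; the last joint's range is limited). The gripper opens to 87 mm and grips with 3 to 60 N. Pads are 19 mm wide; open, the fingers measure 117 mm over their backs; the gripper's body (75 mm by 190 mm) begins 51 mm behind the grasp point.
Start: joints at [1.173, 0.333, 0.04, 1.465, -0.013, 1.343, -0.059], TCP at [0.191, -0.621, 0.223] pointing down, gripper open.
Joint ranges: [-2.58, 2.58], [-0.38, 2.09], [-1.3, 1.39], [0.25, 2.4], [-1.5, 4.64], [0.08, 2.09], [-2.65, 2.65]. Speed limits (rad/s): [2.22, 2.22, 2.79, 2.79, 3.14, 3.14, 3.14].

### API

Orientations are given as [roll, pitch, yaw] about the fixed x, y, z axes, in that order (R = Rz(yaw) Ry(pitch) Rx(roll)).
In Python, from plant import ctrl, viewer, job_done gives the robot as it stands. The module is installed in compiled form; this text tells all that it offers.
- The arm moves only by the shell command python3 -m handwheel 'ROWS'. ROWS is a JSON object of lists of equal length, an entry for each row: "xyz": the shift along the tool's x, y, z in mm, a list of three; "yaw": the turn about the tool's z in degrees; "gripper": the closure, from 0 (fully open) to 1 (shut). In form: {"xyz": [[tx, ty, tz], ...], "yaw": [yaw, ...], "gripper": [gripper, ...]}. A call has exactly 5 rows; each row shifts and turns the commanded pose from where the row before left it, along the tool's axes as they then stand; what a row does not reach is not made up. A row lasts 1/8 s, in which the tool goes at most 62.5 mm and 10.7 degrees, less where a joint would pass 70% of its speed; a pose out of reach is approached as far as the arm can. A call with a gripper value outside its range is refused whole. The fingers move at their own pace and stop on an object; the grip force is fixed at half the most. Time passes only in rows, so rows that do not move let the fingers close, or fill a call up. It gives the time, the measured TCP pose, the force, the opening and the grip force at its end, in the units of the state.
- ctrl.state(): the state, without advancing time (a new reading comes with each control period).
- viewer.get_image(name): name is "side" or "top" or "wrist"; returns (picture, depth): 384x512x3 uint8, red, green, blue; 384x512 float32, m along the optical axis (not along the pixel's ray), 0 where there is no reading.
- viewer.camera_info(name): a dict with "K" (3x3 intrinsics, pixels), "dist_coeffs" ([k1, k2, p1, p2, k3] as OpenCV has them; the pictures are not rectified), "view" (4x4, takes a point from world to camera coordinates). Camera axes: x right, y up, looking along -z (the intrinsics and any distortion apply to the point x, -y, -z); pixel columns grow to the right and rows downward; lengths in m; the calibration is good to about 2 mm. A picture is of the moment at which its call begins: read the wrist's pose just before it. camera_info takes no time and is no camera call; for the wrist camera it gives the pose at the moment of the call.
- job_done(): hands the job in; it is judged then, once.
Trained networks look in the newest picture that a camera, given by its name, has taken for a name from the list of things; names that differ only in an ending like _2 or _b are one class to them, and where a whole thing is asked for, a point or a joint stands for the part that bears it (a point fixed in the world has none). Each returns a list of dicts, best first, with "conf" (0 to 1); they miss things now and then, are a little off and sometimes report something else, mostly with a low value. They report only what shows in the picture. A call takes as long as a camera call.
- viewer.outline_of(target, camera): "mask" (384x512 bool, what is visible of it) and "bbox" ([left, top, right, bottom] in pixels, round what is visible of it).
The state is a dict: "time": time; "joints": joint angles; "qvel": joint speeds; "effort": joint torques, N m; "eef_pos": TCP position; "tool_rot": TCP orientation; "contact_force": force on the tool from outside, world axes, zero at the start; "wrist_torque": the same for the moment, N m; "finger_gap": finger opening in m; "grasp_force": force on a finger pad.
Only numpy, scipy, OpenCV 4.12 (cv2) and the standard library are available. Lean on these libraries where they do the work, as an engineer would, in place of code of your own. Each camera call takes 0.05 s, during which the arm holds its last target. There are 200 camera calls.

### The job

Hang the tube carrier on the hook stand: bring its cross-pin in level through the open side of the hook, push it gently on against the sprung keeper until you feel the solid back wall, then lower it into the throat so that the keeper closes over it, and let go. Never push or knock the hook harder than about 20 newtons (a two-kilo push), and leave the things around undisturbed.

Things in the scene. Friction and masses are not known exactly. Their poses are not given: they have to be found in the camera images.
- carrier: Loose carrier with two capped tubes, 0.2 to 0.35 kg, 202 mm tall, standing on a flat white base (50 x 82 x 8 mm). Origin: centre of its underside, z up. A 10 x 10 mm steel spine rises from the middle. Tubes stand 26 mm either side of it along the carrier's y, tops 102 mm up. A half turn about z changes nothing.
- grip_block (a point): Centre of the grey grip block at the carrier's top, 187 mm above its underside: 14 mm along the carrier's x, 36 mm along its y, 30 mm high. Meant for gripping from above.
- hang_pin (a point): Middle of the carrier's round steel cross-pin, on its axis, 136 mm above the underside. The pin lies along the carrier's y, diameter 8 mm, 66 mm long, with end collars of diameter 14 mm from 28 to 33 mm either side.
- stand: Fixed hook stand. Origin on the table, z up. White base plate 12 mm high (x -40 to 110, y -45 to 45 mm), post of diameter 18 mm at x = 74 mm, on it a rail and an aluminium hook head, open to the stand's -x: two equal upright cheeks, 17 to 23 mm either side of the x-z plane. The carrier's spine passes between them along +x, its pin lies along the stand's y across both.
- slot_mid (a point): Point fixed to the stand, above its origin, 181 mm up: mid-height of the side-opening slot in both cheeks (ledge 174 mm, roof underside 188, roof top 193, front lip up to 198 mm above the table). The pin's axis travels in at this height; lead-in lips begin 51 mm in front (-x) of the throat centre. Collars leave about 5 mm of play each way along y.
- throat_mean (a point): Point fixed to the stand, above its origin, 166 mm up: height of the pin's axis when seated. The hook head was clamped anywhere along its rail, so the throat centre is -25 to +25 mm from here along the stand's x, not told by any pose: feel for the back wall. The throat, 10 mm wide in x, drops 12 mm from the ledge; the solid back wall's face is 5 mm (pin axis 1 mm) behind its centre.
- keeper_mean (a point): Point fixed to the stand, front end of the sprung keeper for a head at mid-rail (10 mm in front of the throat centre; it shifts with the head). The keeper, two steel bars just inside the cheeks, covers the throat from 0.5 mm above the ledge. The pin pushes it back along +x with about 1 to 3 N as far as the solid wall; once the pin is down in the throat it springs back over it.
- timer: Bystander: small white timer, 60 x 64 x 18 mm, loose, lying on the table. Origin: centre of the underside.
- plaster_roll: Bystander: roll of plaster tape, diameter 68 mm, 19 mm high, loose, lying flat. Origin: centre of the underside.
- iodine_bottle: Bystander: small brown bottle, diameter 42 mm, 88 mm high, loose, standing. Origin: centre of the underside.
- scissors: Bystander: scissors with black handles, 67 x 162 x 10 mm, loose, lying flat. Origin: centre of the underside.
- marker_blue: Bystander: marker pen, 15 x 138 x 12 mm, loose, lying. Origin: centre of the underside.

How it is judged:
On the way, in this order (a step that is already met when the one before it is completed fails the run):
1. the carrier is lifted clear of the table, its pin still in front of the hook (height (world z) of carrier above 0.025 m and x of hang_pin in the frame of stand below -0.08 m), for 0.1 s.
2. the pin is in the slot, at a height between ledge and roof (x of hang_pin in the frame of stand between -0.03 and 0.03 m and z of hang_pin in the frame of stand between 0.175 and 0.187 m and y of hang_pin in the frame of stand between -0.012 and 0.012 m), for 0.1 s.
At the end, for the whole second after the job is handed in: The carrier hangs still and upright (within 0.2 rad) on the hook stand, its cross-pin down in the throat (axis 166 mm above the table within 4 mm, within 30 mm of the stand's origin along the stand's x and 10 mm along its y), borne by the stand (z of hang_pin in the frame of stand between 0.162 and 0.17 m and x of hang_pin in the frame of stand between -0.03 and 0.03 m and y of hang_pin in the frame of stand between -0.01 and 0.01 m and angle between carrier's own z axis and vertical below 0.2 rad and contact force between carrier and stand above 0.8 N and linear speed of carrier below 0.03 m/s); the robot touches nothing.
It fails at once if the carrier pushes or knocks the hook stand with more than 22 N (contact force between carrier and stand above 22 N).
It fails at once if the arm pushes the hook stand with more than 22 N (contact force between any of the arm, the fingers and stand above 22 N).
It fails at once if a bystander is pushed more than 30 mm (distance of any of timer, plaster_roll, iodine_bottle, scissors, marker_blue from where it was at the start of the episode above 0.03 m).
It also fails if it takes over 48 s, if anything falls off the work surface, if the arm or the gripper's body presses on something with over 40 N, if the wrist force passes 120 N, or if a joint passes its speed limit or range.

## Working session

There is one attempt and no reset: what is moved stays moved. The work goes in short steps, Python scripts to look and compute and a shell command to move; the robot and the scene stay as the last step left them, time stands still between calls to the robot, and variables do not carry over. Pictures are saved under pics/ and viewed, at most 10 in all, crops included, and the job is handed in when it is done.

```bash
mkdir -p pics
cat > h.py <<'E'
import numpy as np, cv2
from plant import ctrl, viewer, job_done
def cloud(name, mask, depth, info):
    K=np.array(info["K"],float); d=np.array(info["dist_coeffs"],float); V=np.array(info["view"],float)
    m=mask&(depth>0); v,u=np.nonzero(m)
    p=cv2.undistortPoints(np.stack([u,v],1).astype(float)[:,None],K,d)[:,0]
    z=depth[m].astype(float)
    c=np.stack([p[:,0]*z,-p[:,1]*z,-z,np.ones_like(z)],1)
    return (c@np.linalg.inv(V).T)[:,:3]
def look(name):
    info=viewer.camera_info(name); im,dp=viewer.get_image(name); return im,dp,info
E
python3 - <<'E'
from h import *
s=ctrl.state(); print(s["time"],s["eef_pos"],s["tool_rot"],ctrl.pinch_z,s["contact_force"])
ims=[]
for n in ("side","top"):
    im,dp,info=look(n); np.savez(f"{n}.npz",im=im,dp=dp); ims.append(im)
    for t in ("carrier","stand","timer","plaster_roll","iodine_bottle","scissors","marker_blue"):
        for o in viewer.outline_of(t,n)[:1]:
            P=cloud(n,o["mask"],dp,info)
            if len(P): print(n,t,round(o["conf"],2),o["bbox"],len(P),np.round(np.percentile(P,[3,50,97],axis=0),3).tolist())
            np.save(f"{n}_{t}.npy",P)
for n,im in zip(("side","top"),ims): cv2.imwrite(f"pics/{n}0.png",im[...,::-1])
E
```

```text
0.0 [ 0.19119964 -0.62075286  0.22167189] [-3.13999886e+00  7.69211590e-05  2.98798562e-01] 0.0187 [-0.60752727  0.266527   -0.06090652]
side carrier 0.49 [276.7, 235.1, 328.5, 245.9] 274 [[0.599, -0.264, 0.003], [0.655, -0.253, 0.01], [0.71, -0.238, 0.014]]
side stand 0.55 [185.8, 124.1, 236.2, 209.7] 1946 [[0.444, -0.05, 0.004], [0.484, 0.022, 0.021], [0.539, 0.094, 0.193]]
side timer 0.66 [274.8, 202.5, 296.6, 226.4] 324 [[0.624, -0.161, 0.004], [0.649, -0.143, 0.015], [0.674, -0.099, 0.018]]
side plaster_roll 0.96 [177.1, 212.3, 205.2, 231.3] 453 [[0.394, -0.135, 0.002], [0.424, -0.109, 0.015], [0.454, -0.072, 0.02]]
side iodine_bottle 0.59 [308.4, 242.8, 329.7, 290.1] 851 [[0.619, -0.406, 0.006], [0.632, -0.398, 0.053], [0.652, -0.378, 0.089]]
side scissors 0.59 [249.9, 283.1, 315.7, 349.9] 830 [[0.499, -0.511, 0.004], [0.539, -0.42, 0.008], [0.563, -0.374, 0.012]]
side marker_blue 0.86 [275.9, 238.3, 330.2, 246.1] 257 [[0.602, -0.264, 0.004], [0.66, -0.253, 0.01], [0.711, -0.239, 0.014]]
top carrier 0.83 [249.5, 173.5, 275.9, 206.7] 477 [[0.533, -0.227, 0.005], [0.564, -0.2, 0.053], [0.604, -0.177, 0.203]]
top stand 0.79 [147.4, 199.5, 212.4, 242.8] 1807 [[0.443, -0.046, 0.008], [0.486, 0.021, 0.015], [0.531, 0.087, 0.195]]
top timer 0.83 [226.5, 153.0, 248.0, 174.4] 411 [[0.615, -0.153, 0.011], [0.643, -0.125, 0.016], [0.672, -0.098, 0.02]]
top plaster_roll 0.61 [219.2, 230.0, 246.4, 255.6] 247 [[0.395, -0.131, 0.001], [0.427, -0.107, 0.018], [0.457, -0.072, 0.023]]
top iodine_bottle 0.81 [321.0, 152.3, 338.8, 171.0] 213 [[0.62, -0.398, 0.022], [0.634, -0.379, 0.071], [0.654, -0.364, 0.089]]
top scissors 0.69 [324.0, 188.0, 379.2, 212.3] 470 [[0.502, -0.503, -0.0], [0.541, -0.42, 0.007], [0.562, -0.374, 0.012]]
top marker_blue 0.68 [275.4, 132.9, 286.7, 178.2] 145 [[0.604, -0.261, 0.006], [0.646, -0.248, 0.011], [0.72, -0.235, 0.015]]
```

View pics/side0.png

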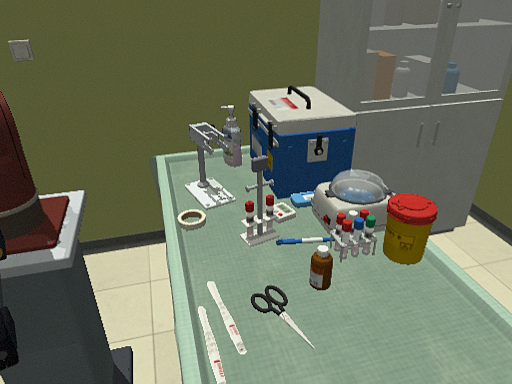

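View pics/top0.png

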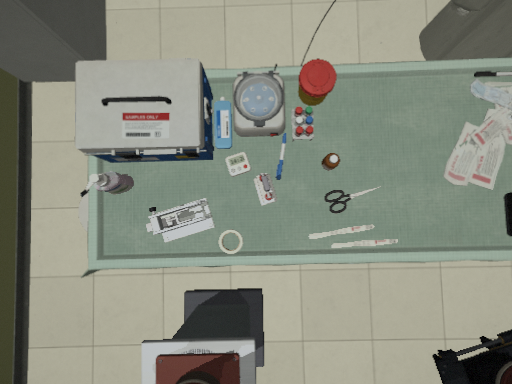

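Run:
```python
from h import *
P=np.load("top_carrier.npy"); 
def rect(Q,n):
    (c,s,a)=cv2.minAreaRect(Q[:,:2].astype(np.float32)*1000); print(n,len(Q),np.round(c,1),np.round(s,1),round(a,1),"median z",np.round(np.median(Q[:,2]),4), np.round(np.median(Q[:,:2],0),4))
for n,lo,hi in(("carrier top",.18,.22),("tubes",.085,.115),("pin",.12,.15),("base",.001,.014)):
    Q=P[(P[:,2]>lo)&(P[:,2]<hi)]
    if len(Q)>2: rect(Q,n)
z=np.load("top.npz"); dp=z["dp"]; info=viewer.camera_info("top")
# everything in regions
m=np.ones_like(dp,bool); A=cloud("top",m,dp,info)
z=np.load("side.npz"); B=cloud("side",np.ones_like(z["dp"],bool),z["dp"],viewer.camera_info("side"))
for nm,C in(("top",A),("side",B)):
    S=C[(abs(C[:,0]-.488)<.09)&(abs(C[:,1]-.02)<.12)]
    for n,lo,hi in(("st base",.009,.016),("head",.16,.21),("post",.05,.14)):
        Q=S[(S[:,2]>lo)&(S[:,2]<hi)]
        if len(Q)>2: rect(Q,nm+n)
    S=C[(abs(C[:,0]-.565)<.06)&(abs(C[:,1]+.2)<.06)]
    for n,lo,hi in(("block",.165,.21),("pin",.122,.145),("tubes",.02,.11)):
        Q=S[(S[:,2]>lo)&(S[:,2]<hi)]
        if len(Q)>2: rect(Q,nm+n)
```

```text
carrier top 91 [ 569.4 -201.6] [35.4 13.8] 14.2 median z 0.2014 [ 0.5688 -0.2014]
tubes 34 [ 567.6 -202.3] [64.8 19.2] 14.8 median z 0.1017 [ 0.5468 -0.202 ]
pin 42 [ 569.2 -201.8] [64.8 13.4] 14.6 median z 0.1393 [ 0.5494 -0.2058]
base 151 [ 569.2 -201.2] [79.8 48. ] 16.8 median z 0.0077 [ 0.568 -0.19 ]
topst base 935 [496.8   4.6] [211.3 171.6] 83.4 median z 0.0121 [0.481  0.0096]
tophead 686 [504.1  11.5] [ 65.2 136.1] 15.6 median z 0.1909 [0.4904 0.0264]
toppost 8 [472.1  61.6] [1. 9.] 35.2 median z 0.0674 [0.4715 0.062 ]
topblock 94 [ 569.4 -201.7] [35.5 13.8] 15.0 median z 0.2012 [ 0.5687 -0.2015]
toppin 42 [ 569.4 -201.8] [65.4 13.4] 14.6 median z 0.1393 [ 0.5508 -0.2047]
toptubes 192 [ 569.3 -201.6] [81.4 29.7] 15.0 median z 0.0527 [ 0.5588 -0.1986]
sidest base 849 [4.848e+02 4.000e-01] [208.7 135.6] 81.4 median z 0.012 [0.4865 0.0098]
sidehead 662 [500.8   9.8] [ 66.  138.3] 13.3 median z 0.1812 [0.4876 0.011 ]
sidepost 183 [476.6  60. ] [14.1 17.9] 79.4 median z 0.0913 [0.4765 0.059 ]
sideblock 260 [ 567.8 -205.3] [35.5 15.8] 12.8 median z 0.1894 [ 0.5664 -0.2078]
sidepin 157 [ 567.9 -202.3] [65.6 16.1] 17.0 median z 0.1373 [ 0.5663 -0.2059]
sidetubes 827 [ 568.8 -203.5] [82.5 31.2] 13.4 median z 0.0611 [ 0.566  -0.2068]
```

The side view shows the carrier at about (260,200), with its grip block at (260,165). The stand is at (210,165) with its hook opening toward the carrier. The top view agrees: carrier (264,190), stand (180,220), and the bystanders are clear of the path. Next I fit the stand pose and head position.

Run:
```python
from h import *
from scipy.optimize import minimize
Q=[]
for n in("top","side"):
    z=np.load(n+".npz"); C=cloud(n,np.ones_like(z["dp"],bool),z["dp"],viewer.camera_info(n))
    S=np.load(n+"_stand.npy"); 
    B=S[(S[:,2]>.009)&(S[:,2]<.0145)]
    c,s,a=cv2.minAreaRect((B[:,:2]*1000).astype(np.float32)); print(n,"base",np.round(c,1),np.round(s,1),round(a,2))
    # post
    H=C[(C[:,2]>.16)&(C[:,2]<.21)&(np.hypot(C[:,0]-.49,C[:,1]-.02)<.09)]
    for a in(np.radians(np.arange(100,112,1.)),):
        # yaw by minimal lateral spread of cheeks
        w=[np.ptp(np.percentile(H[:,:2]@[-np.sin(t),np.cos(t)],[1,99])) for t in a]; print(np.round(np.array(w)*1000,1))
    for yaw in np.radians([105.,]):
        # rectangle centre = stand x 35
        x=np.array([np.cos(yaw),np.sin(yaw)]); y=np.array([-x[1],x[0]])
        bx=np.percentile(B[:,:2]@x,[1,99]); by=np.percentile(B[:,:2]@y,[1,99]); print("ext",np.ptp(bx),np.ptp(by))
        o=x*(bx.mean()-.035)+y*by.mean(); print("origin",o)
        h=(H[:,:2]-o); hx,hy=h@x,h@y
        print("head x",np.percentile(hx,[0.5,1,2,98,99])," y",np.percentile(hy,[1,50,99]))
        hi=H[:,2]
        for k in range(-80,100,6):
            m=(hx*1000>=k)&(hx*1000<k+6)
            if m.sum()>3: print(k,m.sum(),np.round(np.percentile(hi[m],[5,50,95])*1000),np.round(np.percentile(hy[m],[5,95])*1000))
```

```text
top base [488.9  27.3] [ 87.7 146.8] 16.57
[62.  62.1 62.2 62.3 62.5 62.5 63.1 64.6 66.3 68.3 70.2 72.1]
ext 0.14225334035066084 0.08617198986314811
origin [ 0.49846297 -0.00752245]
head x [-0.0496678  -0.0478323  -0.04583209  0.08171931  0.08281086]  y [-0.03989922 -0.00366391  0.0226155 ]
-50 20 [170. 173. 199.] [-23.  21.]
-44 17 [169. 195. 199.] [-23.  21.]
-38 15 [172. 193. 196.] [-23.  21.]
-32 20 [170. 191. 195.] [-23.  21.]
-26 17 [170. 192. 195.] [-23.  21.]
-20 18 [164. 192. 194.] [-22.  22.]
-14 20 [168. 190. 195.] [-22.  20.]
-8 29 [161. 190. 194.] [-22.  22.]
-2 26 [163. 189. 194.] [-22.  21.]
4 29 [169. 187. 194.] [-23.  22.]
10 24 [185. 192. 196.] [-22.  20.]
16 45 [178. 187. 194.] [-21.  22.]
22 38 [175. 187. 194.] [-22.  22.]
28 22 [166. 188. 194.] [-21.  22.]
34 21 [181. 192. 196.] [-23.  21.]
40 26 [176. 191. 195.] [-22.  22.]
46 19 [168. 193. 194.] [-22.  22.]
52 15 [168. 193. 196.] [-22.  22.]
58 13 [173. 192. 195.] [-22.  23.]
64 104 [162. 187. 195.] [-37.  20.]
70 72 [177. 192. 195.] [-38.  21.]
76 61 [180. 193. 195.] [-38.  20.]
82 12 [178. 190. 193.] [-22.  2
[... 439 characters left out ...]
2 22 [160. 174. 194.] [-25.  21.]
-26 21 [161. 172. 193.] [-21.  21.]
-20 19 [163. 175. 193.] [-22.  22.]
-14 34 [164. 176. 193.] [-22.  22.]
-8 25 [161. 180. 193.] [-20.  21.]
-2 26 [162. 180. 193.] [-21.  22.]
4 44 [164. 179. 193.] [-24.  22.]
10 30 [164. 183. 194.] [-20.  22.]
16 46 [164. 182. 193.] [-19.  22.]
22 34 [163. 184. 193.] [-19.  22.]
28 20 [164. 181. 193.] [-20.  23.]
34 22 [162. 183. 193.] [-19.  22.]
40 21 [162. 181. 192.] [-19.  22.]
46 25 [161. 185. 193.] [-20.  22.]
52 20 [164. 182. 194.] [-19.  22.]
58 24 [168. 185. 193.] [-19.  22.]
64 87 [172. 184. 194.] [-21.  22.]
70 30 [165. 190. 194.] [-41.  22.]
76 23 [166. 193. 194.] [-21.  23.]
82 11 [163. 185. 193.] [-10.  22.]
```

```bash
python3 -m handwheel '{"xyz":[[62,0,0],[62,0,0],[62,0,0],[62,0,0],[62,0,0]],"yaw":[0,0,0,0,0],"gripper":[0.4,0.4,0.4,0.4,0.4]}'
```

```text
time: 1.42
eef_pos: [0.4893, -0.5293, 0.2227]
tool_rot: [3.141, -0.0, 0.298]
contact_force: [0.1, -1.2, -0.5]
finger_gap: 0.0537
grasp_force: 0.0
```

```bash
python3 -m handwheel '{"xyz":[[0,0,0],[30,-54,0],[30,-54,0],[30,-54,0],[30,-54,0]],"yaw":[2.1,0,0,0,0],"gripper":[0.4,0.4,0.4,0.4,0.4]}'; python3 -m handwheel '{"xyz":[[30,-54,0],[12,-26,0],[0,0,0],[0,0,0],[0,0,0]],"yaw":[0,0,0,0,0],"gripper":[0.4,0.4,0.4,0.4,0.4]}'
python3 - <<'E'
from h import *
im,dp,info=look("wrist"); cv2.imwrite("pics/w1.png",im[...,::-1]); P=cloud("w",np.ones_like(dp,bool),dp,info)
s=ctrl.state(); print(s["eef_pos"],s["tool_rot"])
for lo,hi in((.195,.21),(.128,.145),(.002,.014)):
    Q=P[(P[:,2]>lo)&(P[:,2]<hi)&(np.hypot(P[:,0]-.569,P[:,1]+.2017)<.06)]
    if len(Q)>5: print(lo,len(Q),cv2.minAreaRect((Q[:,:2]*1000).astype(np.float32)))
E
```

```text
time: 2.05
eef_pos: [0.5472, -0.289, 0.2228]
tool_rot: [3.141, -0.0, 0.261]
contact_force: [0.4, -0.1, -0.6]
finger_gap: 0.0523
grasp_force: 0.0
time: 2.68
eef_pos: [0.5668, -0.2041, 0.2225]
tool_rot: [3.141, 0.0, 0.259]
contact_force: [0.7, 0.2, -0.2]
finger_gap: 0.0525
grasp_force: 0.0
[ 0.56685342 -0.20377822  0.22243102] [3.14139110e+00 3.57612564e-04 2.59566028e-01]
0.195 1219 ((569.220458984375, -200.3084716796875), (36.15421676635742, 13.962682723999023), 15.099467277526855)
0.128 371 ((588.9888916015625, -195.12396240234375), (24.61143684387207, 13.59698486328125), 15.130261421203613)
0.002 4760 ((569.948486328125, -201.490966796875), (117.05853271484375, 119.1114273071289), 13.311455726623535)
```

View pics/w1.png

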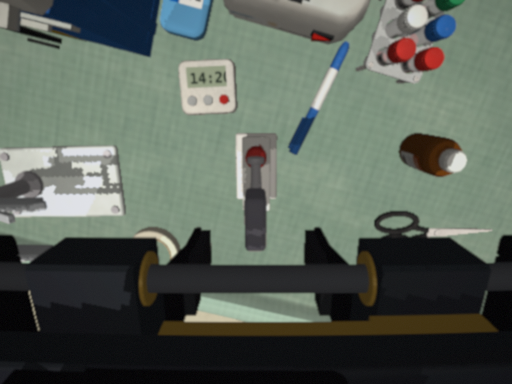

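The wrist picture shows the grip block at about (256,220), midway between the fingers (205 and 315) and aligned with them. I'll descend and close.

```bash
python3 -m handwheel '{"xyz":[[3,-2,0],[0,0,20],[0,0,20],[0,0,9.5],[0,0,0]],"yaw":[0,0,0,0,0],"gripper":[0.4,0.4,0.4,0.4,0.4]}'; python3 -m handwheel '{"xyz":[[0,0,0],[0,0,0],[0,0,0],[0,0,0],[0,0,0]],"yaw":[0,0,0,0,0],"gripper":[1,1,1,1,1]}'
```

```text
time: 3.35
eef_pos: [0.5695, -0.1993, 0.1726]
tool_rot: [-3.141, 0.001, 0.262]
contact_force: [-0.6, -0.2, -1.3]
finger_gap: 0.0519
grasp_force: 0.0
time: 3.98
eef_pos: [0.5697, -0.1994, 0.1731]
tool_rot: [3.142, -0.0, 0.262]
contact_force: [0.6, -0.4, -1.5]
finger_gap: 0.0138
grasp_force: 29.9
```

```bash
python3 -m handwheel '{"xyz":[[0,0,-10],[0,0,-20],[0,0,-15],[0,0,0],[0,0,0]],"yaw":[0,0,0,0,0],"gripper":[1,1,1,1,1]}'; python3 -m handwheel '{"xyz":[[-10,-20,0],[-9,-30,0],[0,-30,0],[0,-15,0],[0,0,0]],"yaw":[0,0,0,0,0],"gripper":[1,1,1,1,1]}'
python3 - <<'E'
from h import *
s=ctrl.state(); print(s["time"],s["eef_pos"],s["tool_rot"],s["contact_force"])
yaw=np.radians(105); X=np.array([np.cos(yaw),np.sin(yaw)]); Y=np.array([-X[1],X[0]]); o=np.array([.4977,-.0082])
ims=[]
for n in("top","side","wrist"):
    im,dp,info=look(n); ims.append(im); C=cloud(n,np.ones_like(dp,bool),dp,info)
    h=C[:,:2]-o; hx,hy=h@X*1000,h@Y*1000; z=C[:,2]*1000
    f=lambda m:(m.sum(),np.round(np.percentile(hx[m],[2,50,98]),1),np.round(np.percentile(hy[m],[2,50,98]),1),np.round(np.percentile(z[m],[2,50,98]),1)) if m.sum()>4 else m.sum()
    car=(abs(hx+110)<40)&(abs(hy)<50)
    print(n,"block",f(car&(z>218)&(z<250)&(abs(hx+110)<9)))
    print(n,"pin",f(car&(z>172)&(z<192)&(abs(hx+110)<12)))
    print(n,"base",f(car&(z>35)&(z<60)))
    print(n,"headfront",f((abs(hy)<30)&(z>155)&(z<205)&(hx>-70)&(hx<-35)))
    print(n,"cheek",f((abs(hy)<30)&(z>185)&(z<200)&(hx>-40)&(hx<40)))
cv2.imwrite("pics/s2.png",cv2.resize(ims[1][100:260,150:330],None,fx=3.3,fy=3.3,interpolation=cv2.INTER_CUBIC)[...,::-1])
E
```

```text
time: 4.6
eef_pos: [0.5694, -0.1993, 0.2175]
tool_rot: [-3.141, 0.001, 0.262]
contact_force: [0.5, -0.3, -2.6]
finger_gap: 0.0139
grasp_force: 29.9
time: 5.22
eef_pos: [0.5267, -0.1119, 0.2179]
tool_rot: [-3.142, 0.0, 0.264]
contact_force: [0.3, -1.1, -2.3]
finger_gap: 0.0138
grasp_force: 29.9
5.225 [ 0.52671803 -0.11191841  0.21785394] [-3.14154349e+00  2.12668858e-04  2.63715370e-01] [ 0.27192401 -1.13846384 -2.30542179]
top block 0
top pin 0
top base (np.int64(24), array([-132.7, -126. , -106.6]), array([27.7, 34.3, 40.2]), array([48.3, 52. , 55.5]))
top headfront 0
top cheek 0
side block (np.int64(92), array([-118. , -114.4, -101.5]), array([ 6.6, 15.3, 19.3]), array([219. , 235.3, 247.4]))
side pin (np.int64(144), array([-116.6, -112.8, -106.3]), array([-30.7,   3.6,  34. ]), array([172.8, 182.8, 189.8]))
side base (np.int64(356), array([-135.8, -120.3,  -89.8]), array([-36.2,   6.6,  41.3]), array([46.8, 52.8, 59. ]))
side headfront (np.int64(65), array([-51.9, -42.1, -35.6]), array([-21.8,  18. ,  22.1]), array([155.7, 169.2, 196.4]))
side cheek (np.int64(122), array([-33. ,  10.5,  39.4]), array([-22.5,  -4.3,  22.6]), array([185.2, 190.9, 194.1]))
wrist block (np.int64(1752), array([-118.3, -108.7, -101.3]), array([-18.1, -11.6,  15.7]), array([221.8, 246.2, 248.2]))
wrist pin (np.int64(634), array([-114.1, -108.4, -102.6]), array([-32.9, -21.7,  -4.5]), array([176.8, 184.8, 188.5]))
wrist base (np.int64(1250), array([-133.6, -110.8,  -84.4]), array([-40.5,  -9.9,  38.2]), array([50.2, 53. , 54.7]))
wrist headfront (np.int64(487), array([-48.4, -40.4, -35.3]), array([-25.3, -22.3,  16.4]), array([157.2, 173.1, 198.5]))
wrist cheek (np.int64(3121), array([-35.6,  12.2,  38.2]), array([-24.9, -14.4,  20.3]), array([185.4, 192.6, 195. ]))
```

View pics/s2.png

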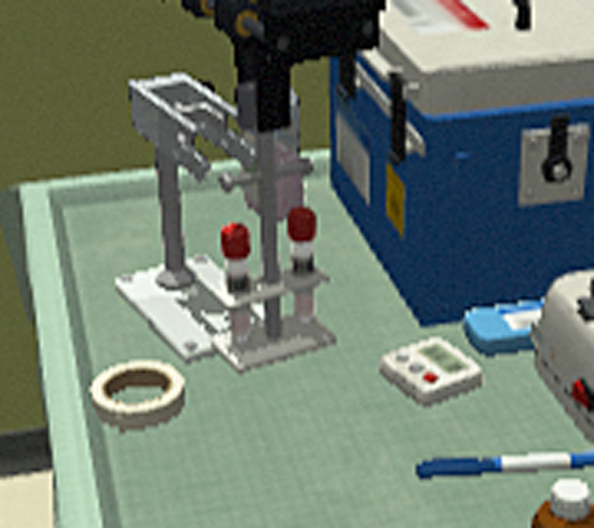

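The crop shows the carrier hanging upright in the gripper, in front of the hook opening. The pin is at about (265,180), level with the slot (around (205,165)). Now in.

```bash
python3 -m handwheel '{"xyz":[[1,-15,0],[0,-15,0],[0,-10,0],[0,-8,0],[0,0,0]],"yaw":[0,0,0,0,0],"gripper":[1,1,1,1,1]}'; python3 -m handwheel '{"xyz":[[0,-4,0],[0,-4,0],[0,-4,0],[0,-4,0],[0,-4,0]],"yaw":[0,0,0,0,0],"gripper":[1,1,1,1,1]}'
```

```text
time: 6.0
eef_pos: [0.5152, -0.0652, 0.2182]
tool_rot: [3.142, -0.0, 0.263]
contact_force: [-0.3, -0.4, -2.9]
finger_gap: 0.0137
grasp_force: 29.9
time: 6.62
eef_pos: [0.51, -0.0463, 0.2181]
tool_rot: [-3.142, 0.0, 0.262]
contact_force: [-0.8, 0.9, -1.7]
finger_gap: 0.0141
grasp_force: 29.9
```

```bash
python3 -m handwheel '{"xyz":[[0,-4,0],[0,-4,0],[0,-4,0],[0,-4,0],[0,-2,0]],"yaw":[0,0,0,0,0],"gripper":[1,1,1,1,1]}'; python3 -m handwheel '{"xyz":[[0,-2,0],[0,-2,0],[0,-1,0],[0,-1,0],[0,-1,0]],"yaw":[0,0,0,0,0],"gripper":[1,1,1,1,1]}'
python3 - <<'E'
from h import *
s=ctrl.state(); print(s["time"],s["eef_pos"],s["contact_force"])
im,dp,info=look("side"); cv2.imwrite("pics/s3.png",cv2.resize(im[100:190,165:285],None,fx=5,fy=5,interpolation=cv2.INTER_CUBIC)[...,::-1])
E
```

```text
time: 7.25
eef_pos: [0.5054, -0.0289, 0.2181]
tool_rot: [-3.142, -0.0, 0.262]
contact_force: [-0.4, -0.0, -1.8]
finger_gap: 0.0137
grasp_force: 29.9
time: 7.88
eef_pos: [0.5036, -0.0224, 0.2181]
tool_rot: [-3.142, 0.0, 0.262]
contact_force: [-0.1, 0.4, -2.5]
finger_gap: 0.0136
grasp_force: 29.9
7.875 [ 0.50360015 -0.0224178   0.21806838] [-0.11451451  0.37028105 -2.46640418]
```

View pics/s3.png

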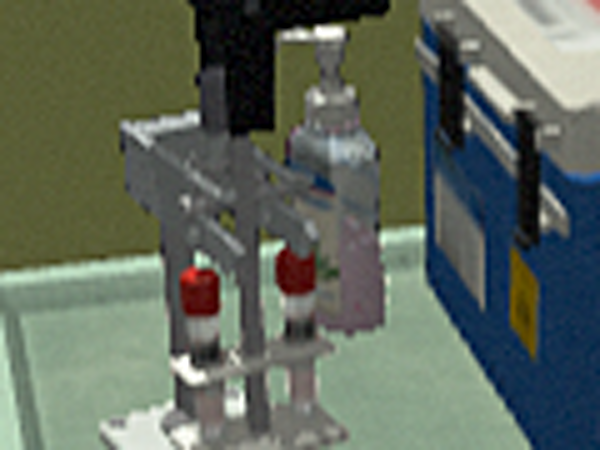

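The crop shows the spine between the cheeks and the near pin collar at about (190,203), in the slot, with no contact force. From here I go at 1 mm per row.

```bash
python3 -m handwheel '{"xyz":[[0,-1,0],[0,-1,0],[0,-1,0],[0,-1,0],[0,-1,0]],"yaw":[0,0,0,0,0],"gripper":[1,1,1,1,1]}'; python3 -m handwheel '{"xyz":[[0,-1,0],[0,-1,0],[0,-1,0],[0,-1,0],[0,0,0]],"yaw":[0,0,0,0,0],"gripper":[1,1,1,1,1]}'
```

```text
time: 8.55
eef_pos: [0.5023, -0.0177, 0.2181]
tool_rot: [3.141, -0.0, 0.262]
contact_force: [0.2, -1.8, -2.2]
finger_gap: 0.014
grasp_force: 29.9
time: 9.18
eef_pos: [0.5012, -0.0137, 0.2181]
tool_rot: [-3.142, 0.0, 0.262]
contact_force: [0.5, -1.8, -1.7]
finger_gap: 0.014
grasp_force: 29.9
```

```bash
python3 -m handwheel '{"xyz":[[0,-1,0],[0,-1,0],[0,-1,0],[0,-1,0],[0,0,0]],"yaw":[0,0,0,0,0],"gripper":[1,1,1,1,1]}'; python3 -m handwheel '{"xyz":[[0,-0.5,0],[0,-0.5,0],[0,0,0],[0,0,0],[0,0,0]],"yaw":[0,0,0,0,0],"gripper":[1,1,1,1,1]}'
```

```text
time: 9.8
eef_pos: [0.5002, -0.0098, 0.2181]
tool_rot: [-3.142, 0.0, 0.262]
contact_force: [0.0, -1.7, -2.1]
finger_gap: 0.0141
grasp_force: 29.9
time: 10.42
eef_pos: [0.5, -0.0089, 0.218]
tool_rot: [-3.142, 0.0, 0.262]
contact_force: [-0.1, -2.0, -1.4]
finger_gap: 0.0133
grasp_force: 29.9
```

```bash
python3 -m handwheel '{"xyz":[[0,-0.5,0],[0,-0.5,0],[0,0,0],[0,0,0],[0,0,0]],"yaw":[0,0,0,0,0],"gripper":[1,1,1,1,1]}'
```

```text
time: 11.05
eef_pos: [0.4997, -0.008, 0.218]
tool_rot: [-3.142, 0.0, 0.262]
contact_force: [-0.5, -2.7, -1.1]
finger_gap: 0.0134
grasp_force: 29.9
```

```bash
python3 -m handwheel '{"xyz":[[0,-0.5,0],[0,-0.5,0],[0,0,0],[0,0,0],[0,0,0]],"yaw":[0,0,0,0,0],"gripper":[1,1,1,1,1]}'
```

```text
time: 11.68
eef_pos: [0.4995, -0.007, 0.2181]
tool_rot: [-3.142, -0.0, 0.262]
contact_force: [-0.6, -2.7, -1.7]
finger_gap: 0.0139
grasp_force: 29.9
```

```bash
python3 -m handwheel '{"xyz":[[0,-0.5,0],[0,-0.5,0],[0,0,0],[0,0,0],[0,0,0]],"yaw":[0,0,0,0,0],"gripper":[1,1,1,1,1]}'
```

```text
time: 12.3
eef_pos: [0.4993, -0.0063, 0.2181]
tool_rot: [3.141, -0.0, 0.262]
contact_force: [0.3, -4.4, -2.2]
finger_gap: 0.0139
grasp_force: 30.0
```

```bash
python3 -m handwheel '{"xyz":[[0,-0.5,0],[0,0,0],[0,0,0],[0,0,0],[0,0,0]],"yaw":[0,0,0,0,0],"gripper":[1,1,1,1,1]}'
```

```text
time: 12.92
eef_pos: [0.4992, -0.0061, 0.2181]
tool_rot: [3.141, -0.0, 0.262]
contact_force: [1.4, -6.3, -3.0]
finger_gap: 0.0137
grasp_force: 30.0
```

```bash
python3 -m handwheel '{"xyz":[[0,-0.5,0],[0,0,0],[0,0,0],[0,0,0],[0,0,0]],"yaw":[0,0,0,0,0],"gripper":[1,1,1,1,1]}'
```

```text
time: 13.55
eef_pos: [0.4992, -0.006, 0.2181]
tool_rot: [3.14, -0.0, 0.261]
contact_force: [1.0, -6.1, -2.2]
finger_gap: 0.0135
grasp_force: 30.0
```

The TCP stalls at y ≈ -0.006 with 6 N, and that is about 14.5 mm past keeper contact, so this is the back wall. I'll back off about 1 mm net and lower.

```bash
python3 -m handwheel '{"xyz":[[0,1,0],[0,0.7,0],[0,0,0],[0,0,0],[0,0,0]],"yaw":[0,0,0,0,0],"gripper":[1,1,1,1,1]}'; python3 -m handwheel '{"xyz":[[0,0,1],[0,0,1],[0,0,1],[0,0,1],[0,0,0.5]],"yaw":[0,0,0,0,0],"gripper":[1,1,1,1,1]}'
```

```text
time: 14.18
eef_pos: [0.4993, -0.0065, 0.2181]
tool_rot: [-3.141, 0.0, 0.262]
contact_force: [-0.2, -3.5, -2.3]
finger_gap: 0.0135
grasp_force: 29.9
time: 14.8
eef_pos: [0.4995, -0.0066, 0.2135]
tool_rot: [-3.142, -0.0, 0.262]
contact_force: [1.0, -1.4, 0.2]
finger_gap: 0.014
grasp_force: 29.9
```

```bash
python3 -m handwheel '{"xyz":[[0,0,0.5],[0,0,0.5],[0,0,0.5],[0,0,0.5],[0,0,0]],"yaw":[0,0,0,0,0],"gripper":[1,1,1,1,1]}'
```

```text
time: 15.42
eef_pos: [0.4993, -0.0067, 0.2114]
tool_rot: [-3.141, 0.0, 0.262]
contact_force: [0.0, -2.3, -1.7]
finger_gap: 0.0136
grasp_force: 29.9
```

The pin axis is now about 174 mm up, below the 178 mm it would sit at on the ledge, so it is entering the throat freely.

```bash
python3 -m handwheel '{"xyz":[[0,0,1],[0,0,1],[0,0,1],[0,0,1],[0,0,0.5]],"yaw":[0,0,0,0,0],"gripper":[1,1,1,1,1]}'
```

```text
time: 16.05
eef_pos: [0.4993, -0.0065, 0.207]
tool_rot: [-3.141, 0.0, 0.262]
contact_force: [-0.3, -1.0, -1.1]
finger_gap: 0.0137
grasp_force: 29.9
```

```bash
python3 -m handwheel '{"xyz":[[0,0,0.5],[0,0,0.5],[0,0,0.5],[0,0,0.5],[0,0,0]],"yaw":[0,0,0,0,0],"gripper":[1,1,1,1,1]}'
```

```text
time: 16.68
eef_pos: [0.4994, -0.0066, 0.205]
tool_rot: [-3.141, -0.0, 0.262]
contact_force: [0.8, -0.1, -2.2]
finger_gap: 0.0135
grasp_force: 29.9
```

```bash
python3 -m handwheel '{"xyz":[[0,0,0.5],[0,0,0.5],[0,0,0],[0,0,0],[0,0,0]],"yaw":[0,0,0,0,0],"gripper":[1,1,1,1,1]}'
```

```text
time: 17.3
eef_pos: [0.4994, -0.0066, 0.204]
tool_rot: [-3.142, 0.0, 0.262]
contact_force: [0.4, 0.6, -1.9]
finger_gap: 0.0135
grasp_force: 29.9
```

```bash
python3 -m handwheel '{"xyz":[[0,0,0.5],[0,0,0.5],[0,0,0],[0,0,0],[0,0,0]],"yaw":[0,0,0,0,0],"gripper":[1,1,1,1,1]}'
```

```text
time: 17.92
eef_pos: [0.4994, -0.0067, 0.2031]
tool_rot: [-3.142, 0.0, 0.262]
contact_force: [-0.3, -0.3, -2.4]
finger_gap: 0.0138
grasp_force: 29.9
```

```bash
python3 -m handwheel '{"xyz":[[0,0,0.5],[0,0,0],[0,0,0],[0,0,0],[0,0,0]],"yaw":[0,0,0,0,0],"gripper":[1,1,1,1,1]}'
```

```text
time: 18.55
eef_pos: [0.4995, -0.0067, 0.2027]
tool_rot: [3.142, -0.0, 0.262]
contact_force: [-1.0, 0.8, 2.1]
finger_gap: 0.0141
grasp_force: 29.9
```

The pin is seated: vertical force flipped from -2.4 to +2.1 N. I open partway, then look.

```bash
python3 -m handwheel '{"xyz":[[0,0,0],[0,0,0],[0,0,0],[0,0,0],[0,0,0]],"yaw":[0,0,0,0,0],"gripper":[0.5,0.5,0.5,0.5,0.5]}'
python3 - <<'E'
from h import *
im,dp,info=look("side"); cv2.imwrite("pics/s4.png",cv2.resize(im[100:220,165:285],None,fx=4.5,fy=4.5,interpolation=cv2.INTER_CUBIC)[...,::-1])
E
```

```text
time: 19.18
eef_pos: [0.4994, -0.0067, 0.2026]
tool_rot: [-3.142, 0.0, 0.262]
contact_force: [0.7, -0.2, -1.0]
finger_gap: 0.0428
grasp_force: 0.0
```

View pics/s4.png

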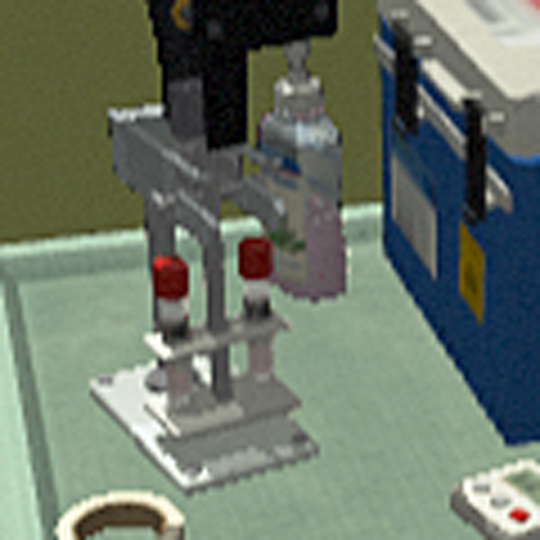

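The fingers are open and the carrier hangs upright, with its base around (225,400) and a shadow beneath it on the stand plate. Retreating straight up.

```bash
python3 -m handwheel '{"xyz":[[0,0,-10],[0,0,-25],[0,0,-40],[0,0,-30],[0,0,0]],"yaw":[0,0,0,0,0],"gripper":[0.5,0.5,0.5,0.5,0.5]}'; python3 -m handwheel '{"xyz":[[0,0,0],[0,0,0],[0,0,0],[0,0,0],[0,0,0]],"yaw":[0,0,0,0,0],"gripper":[0.5,0.5,0.5,0.5,0.5]}'
python3 - <<'E'
from h import *
im,dp,info=look("side")
cv2.imwrite("pics/s5.png",cv2.resize(im[90:220,155:285],None,fx=4.5,fy=4.5,interpolation=cv2.INTER_CUBIC)[...,::-1])
C=cloud("side",np.ones_like(dp,bool),dp,info); H=C[(np.hypot(C[:,0]-.4995,C[:,1]+.0067)<.025)&(C[:,2]>.203)&(C[:,2]<.26)]
print(len(H),np.percentile(H,[2,50,98],axis=0))
E
```

```text
time: 19.85
eef_pos: [0.5006, -0.0065, 0.3107]
tool_rot: [3.14, -0.005, 0.262]
contact_force: [-0.3, -0.6, 0.4]
finger_gap: 0.0434
grasp_force: 0.0
time: 20.48
eef_pos: [0.4994, -0.0067, 0.3074]
tool_rot: [-3.141, 0.0, 0.262]
contact_force: [0.4, 0.3, -0.4]
finger_gap: 0.0436
grasp_force: 0.0
189 [[ 0.48016542 -0.01969512  0.20376553]
 [ 0.4963377  -0.01381998  0.21998468]
 [ 0.51547719 -0.00457511  0.23246044]]
```

View pics/s5.png

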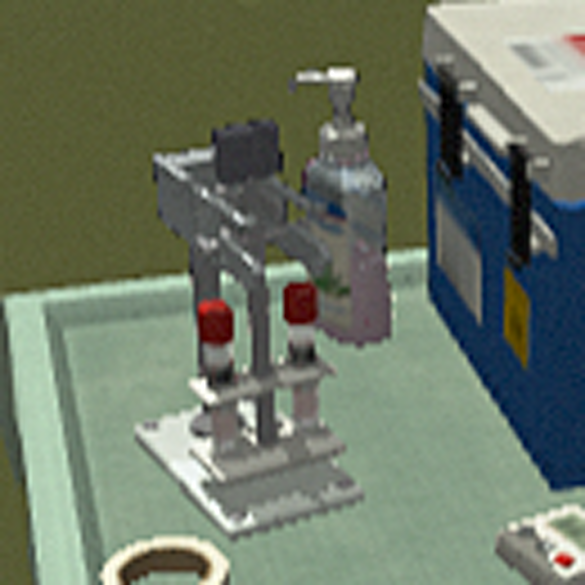

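The carrier hangs free and upright, with the block at (248,150). Its top measures 232 mm, exactly the seated value (166 + 66 mm).

```bash
python3 -c "
from plant import job_done
print(job_done())"
```

```text
the job is handed in; nothing more can be done
None
```

The carrier hangs upright in the hook throat with the keeper sprung back over the pin (its push on the arm dropped to zero), the gripper is clear, and the job was handed in at about 20.5 s; the highest force I read while pushing was about 6 N.

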